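Regrip a rejected controller module and lower it into the recovery bin

ROBOT

A 6-joint arm with a two-finger parallel gripper is mounted at the origin on the work surface. World frame = base frame: x ahead of the robot, y to its left, z up, the work surface at z = 0. Lengths are in mm, angles in rad, forces in N, time in s.
With the tool pointing down it reaches from about 350 to 875 mm from the base axis. Payload 4.2 kg.
Tool frame: the origin (TCP) lies at the very end of the fingers, on their centre line; the grasp point (between the pads) lies 19 mm behind it; z points along the fingers, y is the line along which they close (so a half turn about z gives the same grasp; the last joint's range is limited). The gripper opens to 85 mm and grips with 20 to 120 N. Pads are 22 mm wide; open, the fingers measure 114 mm over their backs; the gripper's body (76 mm by 85 mm) begins 54 mm behind the grasp point. The pads swing forward as they close: fully open they stand 13 mm farther back than shut.
Start: joints at [-0.972, 0.385, 0.008, 0, -1.194, -0.259], TCP at [208.326, -589.236, 231.312] pointing down, gripper open.
Joint ranges: [-3.14, 3.14], [-1.21, 2.06], [-1.07, 1.41], [-3.16, 2.05], [-2.99, -0.16], [-3.1, 3.1]. Speed limits (rad/s): [2.79, 2.79, 3.14, 3.14, 3.14, 3.14].

INTERFACE

Orientations are given as a unit quaternion [x, y, z, w].
In Python, from bench import monitor, get_image, camera_info, job_done gives the robot as it stands.
- The arm moves only by the tool send_rows, never from a script. Its argument "series" is a list of rows, each a list of 3 entries, a list of its own where there are three numbers: the shift along the tool's x, y, z in mm, then the turn, a rotation vector about the tool's x, y, z in rad, then the finger opening in mm, from 0 to 85.4. A call has 1 to 8 rows; each row shifts and turns the commanded pose from where the row before left it, along the tool's axes as they then stand; what a row does not reach is not made up. A row lasts 1/10 s, in which the tool goes at most 50 mm and 8.59 degrees, less where a joint would pass 70% of its speed; a pose out of reach is approached as far as the arm can. A call with a gripper value outside its range is refused whole. The fingers move at their own pace and stop on an object; the grip force is fixed at half the most. Time passes only in rows, so rows that do not move let the fingers close. It gives the time, the measured TCP pose, the force, the opening and the grip force at its end, in the units of the state.
- monitor.read_state(): the state, without advancing time (a new reading comes with each control period).
- get_image(name): name is "scene" or "top" or "wrist"; returns the picture (420x560x3 uint8, red, green, blue); there is no depth.
- camera_info(name): a dict with "intrinsics" (3x3 intrinsics, pixels), "R" (3x3) and "t" (3): a world point X has camera coordinates R X + t. Camera axes: x right, y down, z forward; pixel columns grow to the right and rows downward; lengths in mm; the calibration is good to about 2 mm. A picture is of the moment at which its call begins: read the wrist's pose just before it. camera_info takes no time and is no camera call; for the wrist camera it gives the pose at the moment of the call.
- job_done(): hands the job in; it is judged then, once.
The state is a dict: "clock": time; "joints": joint angles; "joint_vel": joint speeds; "joint_efforts": joint torques, N m; "position": TCP position; "ee_rot": TCP orientation; "contact_force": force on the tool from outside, world axes, zero at the start; "wrist_torque": the same for the moment, N m; "gripper_width": finger opening in mm; "grasp_force": force on a finger pad.
Only numpy, scipy, OpenCV 4.12 (cv2) and the standard library are available. Lean on these libraries where they do the work, as an engineer would, in place of code of your own. Each camera call takes 0.05 s, during which the arm holds its last target. There are 200 camera calls.

TASK

Take the rejected module (red plate on top) out of its spring clip, stand it upright on the blue mat and let go of it there. Then take it again another way, so that the fingers fit into the bin with it, lower it through the steel funnel into the recovery bin and leave it standing crosswise on the bin floor like the earlier reject already in there, never letting it fall more than 25 mm. Leave the good module with the amber lens and the loose parts alone.

Things in the scene. Friction and masses are not known exactly. Their poses are not given: they have to be found in the camera images.
- reject_unit: the rejected module: upright grey box, 66 mm long (x) by 34 mm wide (y) by 50 mm tall, green card and red plate on top, about 160 g. Origin: centre of underside, z up. At the start it stands in one of the clip board's nests; spring leaves cover its long faces to 2 mm above its top, so there it can be gripped only by its end faces, 66 mm apart
- good_unit: the good module, same shape and size, with a round amber lens on top; stands in the other nest; leave it alone
- clip_board: fixed black board 130 mm (x) by 200 mm (y), 10 mm thick, origin at the centre of its underside. Two nests at y = -50 and +50 mm, each a pair of upright steel leaves along x, 56 mm long, 2 mm thick, 38 mm apart inside, rising to 64 mm above the bench; a module stands between them on the board's top with its x along the board's x
- mat: fixed blue mat 130 by 130 mm, 4 mm thick, origin at the centre of its underside
- bin: fixed yellow bin under a steel funnel, origin at centre of underside. Inside: straight trough 190 mm long (x) by 82 mm wide (y), floor 5 mm and wall tops 90 mm above the bench; above, the funnel flares 25 mm outward all round to a 240 by 132 mm mouth at 120 mm. An earlier reject (fixed, same shape) stands crosswise at x = 56 to 90 mm
- bin_space (a point): point on the bin floor at the middle of the free part of the trough (free 75 mm either way along the bin's x); axes as the bin's: x along the trough, y across it. Crosswise, a module held by its ends does not go down: the fingers are wider than the trough
- shell: loose open grey housing shell, 70 by 50 by 35 mm, origin at the underside; bystander
- knob: loose brass knurled knob, 28 mm diameter, 24 mm tall, origin at the underside; bystander
- lens: loose amber lens disc, 44 mm diameter, 7 mm thick, origin at the underside; bystander

How it is judged:
By the outcome, as a careful person would: the job done as asked, in the order asked, and still so for the second after the job is handed in, with the robot touching nothing.
It also fails if it takes over 59 s, if anything falls off the work surface, if the arm or the gripper's body presses on something with over 40 N, if the wrist force passes 120 N, or if a joint passes its speed limit or range.

## Working session

There is one attempt and no reset: what is moved stays moved. The work goes in short steps, Python scripts to look and compute and a tool call to move; the robot and the scene stay as the last step left them, time stands still between calls to the robot, and variables do not carry over. Pictures are saved under pics/ and viewed, at most 10 in all, crops included, and the job is handed in when it is done.

Besides the shell and the picture viewer there is one more tool, called as name([rows], argument=value, ...), one row to a line, values as JSON. send_rows: Moves the arm, as the interface text tells. Its arguments: {"type":"object","properties":{"series":{"type":"array"}},"required":["series"]}

```bash
mkdir -p pics; ls; python3 - <<'E'
from bench import monitor,get_image,camera_info
import cv2,json
print(monitor.read_state())
for n in("top","scene"):
    im=get_image(n); cv2.imwrite(f"pics/{n}0.png",im[:,:,::-1])
    c=camera_info(n); print(n,c)
E
```

```text
pics
{'clock': 0.0, 'joints': array([-9.72381554e-01,  3.85548000e-01,  6.58072509e-03, -5.11742528e-04,
       -1.19399608e+00, -2.58577103e-01]), 'joint_vel': array([-9.93832839e-04,  8.62902960e-04, -9.47826528e-04,  9.55671041e-05,
       -7.71892643e-04,  1.02316943e-03]), 'joint_efforts': array([ 5.87542927e-04, -3.92287838e+01,  1.88400203e+01,  4.18596178e+00,
       -4.61930176e-03, -1.92305708e-05]), 'position': array([ 208.13443883, -588.68364048,  230.20721338]), 'ee_rot': array([-1.69009203e-01,  9.85613849e-01,  1.08437168e-03, -2.33886236e-04]), 'contact_force': array([0.09056438, 0.08824863, 0.53536802]), 'wrist_torque': array([-0.0010216 ,  0.04869289,  0.00414154]), 'grasp_force': 0.0, 'gripper_width': 85.25820920464164}
top {'intrinsics': array([[426.50654955,   0.        , 286.35446175],
       [  0.        , 426.50654955, 207.70117611],
       [  0.        ,   0.        ,   1.        ]]), 'R': array([[ 2.82687797e-04, -9.99942766e-01, -1.06951197e-02],
       [-9.82533075e-01,  1.71249744e-03, -1.86080157e-01],
       [ 1.86087822e-01,  1.05609114e-02, -9.82476356e-01]]), 't': array([  -8.14431286,  562.04482931, 1077.40522716])}
scene {'intrinsics': array([[539.12200117,   0.        , 282.14171069],
       [  0.        , 539.12200117, 209.20883493],
       [  0.        ,   0.        ,   1.        ]]), 'R': array([[ 0.47724131,  0.87858848, -0.01797264],
       [ 0.68655644, -0.3855413 , -0.61643991],
       [-0.5485262 ,  0.28185135, -0.78719681]]), 't': array([-253.38934839, -364.94348887, 1542.3683346 ])}
```

View pics/top0.png

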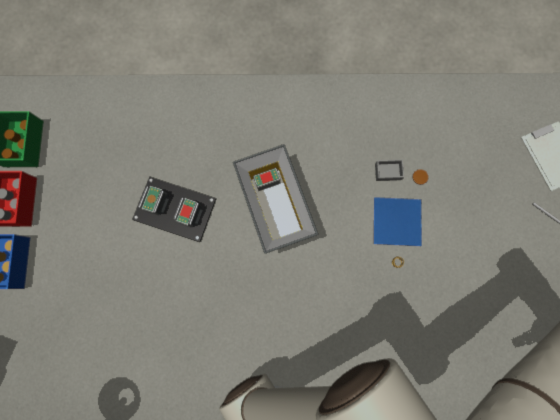

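View pics/scene0.png

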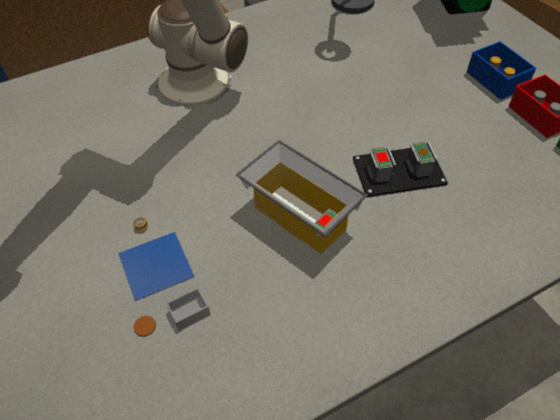

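The top view shows the board with the reject at about (187,211) and the good module at (151,199). The bin is at about (279,199), the mat at (398,222), and the shell, lens and knob sit around the mat. The scene view agrees. Next I'll measure them.

```bash
cat > h.py <<'E'
import numpy as np,cv2
from bench import monitor,get_image,camera_info
from scipy.spatial.transform import Rotation as Rn
def plane(c,px,z):
    px=np.atleast_2d(np.asarray(px,float)); R,t,K=c["R"],c["t"],c["intrinsics"]
    o=-R.T@t; d=(np.linalg.inv(K)@np.c_[px,np.ones(len(px))].T).T@R
    return o+d*((z-o[2])/d[:,2])[:,None]
def tri(c1,p1,c2,p2):
    P=[c["intrinsics"]@np.c_[c["R"],c["t"]] for c in(c1,c2)]
    X=cv2.triangulatePoints(P[0],P[1],np.float64(p1).reshape(2,1),np.float64(p2).reshape(2,1)); return (X[:3]/X[3]).ravel()
def hsv(im): return cv2.cvtColor(im,cv2.COLOR_RGB2HSV)
def blobs(m,amin):
    n,cs=0,cv2.findContours(m.astype(np.uint8),cv2.RETR_EXTERNAL,cv2.CHAIN_APPROX_NONE)[0]
    return [c for c in cs if cv2.contourArea(c)>amin]
def red(h): return ((h[...,0]<6)|(h[...,0]>174))&(h[...,1]>190)&(h[...,2]>120)
def blue(h): return (abs(h[...,0].astype(int)-110)<12)&(h[...,1]>140)
def rect(c,cnt,z):
    "min-area rectangle of contour projected onto plane z"
    X=plane(c,cnt.reshape(-1,2),z)[:,:2].astype(np.float32); return cv2.minAreaRect(X)
E
python3 - <<'E'
from h import *
ct=camera_info("top");cs=camera_info("scene")
T=cv2.imread("pics/top0.png")[:,:,::-1].copy();S=cv2.imread("pics/scene0.png")[:,:,::-1].copy()
h=hsv(T)
m=red(h);m[:,:100]=0
for b in blobs(m,40):
    (u,v),_,_=cv2.minAreaRect(b);print("red",u,v,plane(ct,(u,v),60)[0],rect(ct,b,60))
h2=hsv(S);m=red(h2);m[:,450:]=0
for b in blobs(m,40):
    u,v=cv2.minAreaRect(b)[0];print("redS",u,v,plane(cs,(u,v),60)[0])
m=blue(h);m[:,:100]=0
for b in blobs(m,500): print("mat",rect(ct,b,4))
for b in blobs(blue(h2)&(np.arange(560)[None]<300),500): print("matS",rect(cs,b,4))
m=(T.max(2)<75);m[:,:125]=0;m[:,225:]=0;m[:170]=0;m[250:]=0
for b in blobs(m,300): print("board",rect(ct,b,10))
print("mouth",plane(ct,[(285,146),(234,162),(267,251),(324,236)],120))
print("mouthS",plane(cs,[(281,142),(237,176),(329,231),(364,200)],120))
for n,p in(("shell",(389,171)),("lens",(420,177)),("knob",(397,262))): print(n,plane(ct,p,15)[0])
big=cv2.resize(T[130:260,120:440],None,fx=2.5,fy=2.5,interpolation=cv2.INTER_CUBIC);cv2.imwrite("pics/tc.png",big[:,:,::-1])
w=get_image("wrist");cv2.imwrite("pics/w0.png",w[:,:,::-1]);c=camera_info("wrist");p=monitor.read_state();Rt=Rn.from_quat(p["ee_rot"]).as_matrix()
print("camera in tool",Rt.T@(-c["R"].T@c["t"]-p["position"]),c["R"]@Rt,c["intrinsics"])
E
```

```text
redS 324.7500305175781 219.75003051757812 [643.12339843  44.17435596  60.        ]
redS 381.83782958984375 156.5270233154297 [549.80695551 257.47245402  60.        ]
mat ((533.2103271484375, -311.6772155761719), (126.28107452392578, 125.67652893066406), 87.33380126953125)
matS ((532.2920532226562, -311.279052734375), (126.14268493652344, 126.2042465209961), 87.18223571777344)
board ((567.5120849609375, 301.215576171875), (199.84486389160156, 127.46610260009766), 71.73123168945312)
mouth [[ 710.02127066   -5.76081997  120.        ]
 [ 667.86388756  123.9660089   120.        ]
 [ 441.70127757   37.98902175  120.        ]
 [ 478.39801602 -101.75199814  120.        ]]
mouthS [[444.40403621  46.52952017 120.        ]
 [488.11169323 -84.48153396 120.        ]
 [708.2021754   11.29236301 120.        ]
 [676.37805409 115.17449565 120.        ]]
shell [ 672.44152649 -293.24923157   15.        ]
lens [ 655.02821743 -378.07141681   15.        ]
knob [ 421.23126911 -303.38731136   15.        ]
camera in tool [  66.41571627   -0.56324763 -142.33296066] [[ 2.16935565e-04  9.99999872e-01  4.56121252e-04]
 [-9.64978716e-01  3.28991612e-04 -2.62327982e-01]
 [-2.62328098e-01 -3.83239031e-04  9.64978664e-01]] [[310.19541959   0.         278.89808873]
 [  0.         310.19541959 210.62922911]
 [  0.           0.           1.        ]]
```

```bash
cat >> h.py <<'E'
def plan(x,y,z,yaw,w,n):
    "n equal rows from the measured pose; yaw (deg) of tool y"
    s=monitor.read_state();R=Rn.from_quat(s["ee_rot"]).as_matrix();y0=np.arctan2(R[1,1],R[0,1])
    dy=(np.radians(yaw)-y0+np.pi)%(2*np.pi)-np.pi
    print("at",s["position"].round(1),"yaw",np.degrees(y0).round(1),"clk",round(s["clock"],2),"grip",round(s["gripper_width"],1),s["grasp_force"])
    d=(np.array([x,y,z])-s["position"])/n
    for i in range(n):
        a=y0+dy*i/n; tx=np.array([-np.sin(a),np.cos(a),0]);ty=np.array([np.cos(a),np.sin(a),0])
        print([[round(float(d@tx),1),round(float(d@ty),1),round(float(-d[2]),1)],[0,0,round(-dy/n,4)],w],end=",\n" if (i+1)%8==0 else ",")
    print()
def wrist(name):
    s=monitor.read_state();c=camera_info("wrist");im=get_image("wrist");cv2.imwrite(f"pics/{name}.png",im[:,:,::-1]);np.savez(f"pics/{name}.npz",im=im,**c);return c,im
def load(name):
    d=np.load(f"pics/{name}.npz");return d,d["im"]
E
python3 -c "
from h import *
plan(520,-20,310,150,85,16)"
```

```text
at [ 208.2 -588.8  230.5] yaw 109.5 clk 0.15 grip 85.3 0.0
[[-30.2, 27.0, -5.0], [0, 0, np.float64(-0.0442)], 85],[[-31.4, 25.7, -5.0], [0, 0, np.float64(-0.0442)], 85],[[-32.5, 24.3, -5.0], [0, 0, np.float64(-0.0442)], 85],[[-33.5, 22.8, -5.0], [0, 0, np.float64(-0.0442)], 85],[[-34.5, 21.3, -5.0], [0, 0, np.float64(-0.0442)], 85],[[-35.4, 19.7, -5.0], [0, 0, np.float64(-0.0442)], 85],[[-36.2, 18.2, -5.0], [0, 0, np.float64(-0.0442)], 85],[[-37.0, 16.5, -5.0], [0, 0, np.float64(-0.0442)], 85],
[[-37.7, 14.9, -5.0], [0, 0, np.float64(-0.0442)], 85],[[-38.3, 13.2, -5.0], [0, 0, np.float64(-0.0442)], 85],[[-38.9, 11.5, -5.0], [0, 0, np.float64(-0.0442)], 85],[[-39.3, 9.8, -5.0], [0, 0, np.float64(-0.0442)], 85],[[-39.7, 8.0, -5.0], [0, 0, np.float64(-0.0442)], 85],[[-40.1, 6.3, -5.0], [0, 0, np.float64(-0.0442)], 85],[[-40.3, 4.5, -5.0], [0, 0, np.float64(-0.0442)], 85],[[-40.5, 2.7, -5.0], [0, 0, np.float64(-0.0442)], 85],
```

send_rows([
  [[-30, 27, -5], [0, 0, -0.044], 85],
  [[-31, 26, -5], [0, 0, -0.044], 85],
  [[-32, 24, -5], [0, 0, -0.044], 85],
  [[-34, 23, -5], [0, 0, -0.044], 85],
  [[-34, 21, -5], [0, 0, -0.044], 85],
  [[-35, 20, -5], [0, 0, -0.044], 85],
  [[-36, 18, -5], [0, 0, -0.044], 85],
  [[-37, 16, -5], [0, 0, -0.044], 85],
])

```text
clock: 0.95
position: [363.4, -304.5, 271.4]
ee_rot: [-0.34, 0.94, 0.0, -0.0]
contact_force: [0.3, -0.6, 0.2]
gripper_width: 84.8
grasp_force: 0.0
```

send_rows([
  [[-38, 15, -5], [0, 0, -0.044], 85],
  [[-38, 13, -5], [0, 0, -0.044], 85],
  [[-39, 12, -5], [0, 0, -0.044], 85],
  [[-39, 10, -5], [0, 0, -0.044], 85],
  [[-40, 8, -5], [0, 0, -0.044], 85],
  [[-40, 6, -5], [0, 0, -0.044], 85],
  [[-40, 4, -5], [0, 0, -0.044], 85],
  [[-40, 3, -5], [0, 0, -0.044], 85],
])

```text
clock: 1.75
position: [519.5, -20.9, 311.4]
ee_rot: [-0.499, 0.866, 0.0, -0.0]
contact_force: [0.4, 0.4, 0.2]
gripper_width: 85.3
grasp_force: 0.0
```

send_rows([
  [[0, 0, 0], [0, 0, 0], 85],
  [[0, 0, 0], [0, 0, 0], 85],
])

```text
clock: 1.95
position: [519.1, -21.8, 310.7]
ee_rot: [-0.499, 0.867, 0.0, -0.001]
contact_force: [0.5, -1.0, -0.5]
gripper_width: 84.8
grasp_force: 0.0
```

```bash
python3 -c "
from h import *
wrist('w1')
plan(551,256,200,161.7,85,8)"
```

```text
at [518.7 -22.5 310.8] yaw 149.8 clk 2.0 grip 84.8 0.0
[[-32.1, 14.0, 13.8], [0, 0, np.float64(-0.0259)], 85],[[-32.5, 13.2, 13.8], [0, 0, np.float64(-0.0259)], 85],[[-32.8, 12.3, 13.8], [0, 0, np.float64(-0.0259)], 85],[[-33.1, 11.5, 13.8], [0, 0, np.float64(-0.0259)], 85],[[-33.4, 10.6, 13.8], [0, 0, np.float64(-0.0259)], 85],[[-33.7, 9.7, 13.8], [0, 0, np.float64(-0.0259)], 85],[[-33.9, 8.9, 13.8], [0, 0, np.float64(-0.0259)], 85],[[-34.1, 8.0, 13.8], [0, 0, np.float64(-0.0259)], 85],
```

View pics/w1.png

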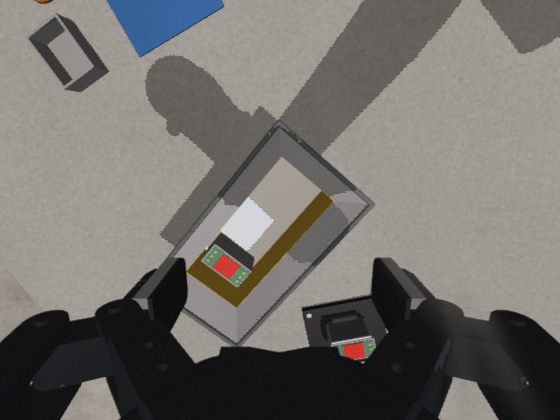

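The wrist view shows the bin mouth corners at about (280,122), (373,204) and (236,345), with the earlier reject's red plate at (229,265). The board's reject is at (353,351).

send_rows([
  [[-32, 14, 14], [0, 0, -0.026], 85],
  [[-32, 13, 14], [0, 0, -0.026], 85],
  [[-33, 12, 14], [0, 0, -0.026], 85],
  [[-33, 11, 14], [0, 0, -0.026], 85],
  [[-33, 11, 14], [0, 0, -0.026], 85],
  [[-34, 10, 14], [0, 0, -0.026], 85],
  [[-34, 9, 14], [0, 0, -0.026], 85],
  [[-34, 8, 14], [0, 0, -0.026], 85],
])

```text
clock: 2.8
position: [551.3, 255.1, 198.9]
ee_rot: [-0.585, 0.811, -0.0, -0.0]
contact_force: [0.4, -0.3, 0.6]
gripper_width: 84.8
grasp_force: 0.0
```

send_rows([
  [[0, 0, 0], [0, 0, 0], 85],
  [[0, 0, 0], [0, 0, 0], 85],
])

```text
clock: 3.0
position: [551.0, 254.4, 198.7]
ee_rot: [-0.586, 0.811, -0.0, -0.001]
contact_force: [-0.5, -0.6, 0.3]
gripper_width: 84.8
grasp_force: 0.0
```

```bash
python3 - <<'E'
from h import *
c,im=load("w1")
P=plane(c,[(280,122),(373,204),(236,345)],120)[:,:2];A,B,C=P
print("mouth",P.round(1),"sides",np.linalg.norm(A-B),np.linalg.norm(B-C),"centre",(A+C)/2,"ang",np.degrees(np.arctan2(*(C-B)[::-1])),np.degrees(np.arctan2(*(B-A)[::-1])))
h=hsv(im)
for b in blobs(red(h),60): print("red w1",cv2.minAreaRect(b)[0],rect(c,b,55))
# bin wall outline: yellow region on long inner wall
T=cv2.imread("pics/top0.png")[:,:,::-1].copy();ct=camera_info("top")
for b in blobs(red(hsv(T))&(np.arange(560)[None]>100),30):
    u,v=cv2.moments(b)["m10"]/cv2.moments(b)["m00"],cv2.moments(b)["m01"]/cv2.moments(b)["m00"];print("top",u,v,plane(ct,(u,v),60)[0])
c,im=wrist("w2");h=hsv(im)
for b in blobs(red(h),60): print("red w2",cv2.minAreaRect(b)[0],rect(c,b,60))
E
```

```text
mouth [[482.6 -83. ]
 [437.3  44.1]
 [665.9 123.1]] sides 134.95322965375667 241.85650238753618 centre [574.2231888   20.05647708] ang 19.058755869859105 109.62720478941274
red w1 (353.6399841308594, 350.97998046875) ((552.4934692382812, 261.233642578125), (25.215166091918945, 28.366931915283203), 69.4711685180664)
red w2 (280.0, 200.5) ((550.0220947265625, 254.26519775390625), (18.15386390686035, 26.076072692871094), 71.69385528564453)
red w2 (90.50000762939453, 1.4999942779541016) ((641.28759765625, 52.502506256103516), (24.311599731445312, 19.507537841796875), 19.66067886352539)
```

View pics/w2.png

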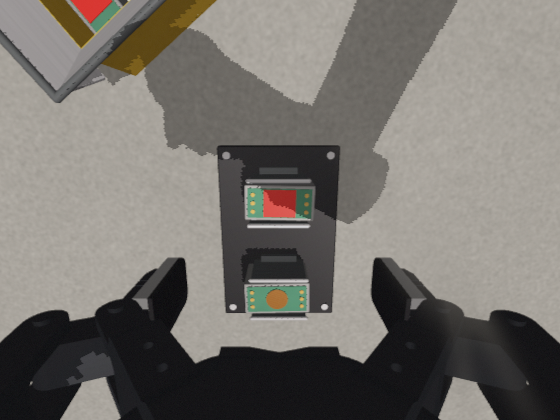

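The view shows the reject's card at columns 245–313, rows 185–221, with centre about (279,203). The board corners are at (218,146), (339,146), (332,312) and (226,313), and the good module is below at (277,299). The board is aligned with the tool.

```bash
python3 - <<'E'
from h import *
c,im=load("w2")
P=plane(c,[(245.5,185),(313.5,185),(313.5,220.5),(245.5,220.5)],60)[:,:2]
print("card",P.round(1),P.mean(0),[np.linalg.norm(P[i]-P[i-1]) for i in range(4)],np.degrees(np.arctan2(*(P[0]-P[1])[::-1])))
B=plane(c,[(218.5,146),(339.5,146),(332,312.5),(226,312.5)],10)[:,:2]
u=(B[0]+B[1]-B[2]-B[3])/2;L=np.linalg.norm(u);print("board",B.round(1),B.mean(0),L,np.linalg.norm(B[0]-B[1]),np.degrees(np.arctan2(*u[::-1])),"nest",B.mean(0)+50*u/L)
for (x0,x1,y) in((235,325,195),(235,325,210)): print(im[y,x0:x1:3].sum(1))
plan(550,254.5,110,161.7,85,4)
E
```

```text
card [[575.6 230.3]
 [516.3 249.9]
 [526.1 282.6]
 [587.2 262.4]] [551.29728017 256.30825652] [np.float64(34.067032714755555), np.float64(62.44369196454445), np.float64(34.07235121743578), np.float64(64.3873694648041)] -18.30557072540971
board [[596.4 189.5]
 [476.1 229.3]
 [537.4 417.7]
 [659.4 377.3]] [567.32500044 303.44998805] 198.07100740018433 126.6722009341084 -108.29504456519943 nest [551.62948343 255.9773565 ]
[211 216 209 340 464 434 517 389 388 385 387 308 238 241 237 233 237 237
 233 234 233 223 226 249 317 226 317 103 105 105]
[205 206 209 285 442 407 498 388 388 319 381 383 385 386 390 390 391 391
 393 382 246 222 219 213 230 220 301 240 171 101]
at [551.3 254.  199.4] yaw 161.6 clk 3.05 grip 85.0 0.0
[[-0.0, 0.4, 22.4], [0, 0, np.float64(-0.0002)], 85],[[-0.0, 0.4, 22.4], [0, 0, np.float64(-0.0002)], 85],[[-0.0, 0.4, 22.4], [0, 0, np.float64(-0.0002)], 85],[[-0.0, 0.4, 22.4], [0, 0, np.float64(-0.0002)], 85],
```

send_rows([
  [[-1, 0.5, 30], [0, 0, 0], 85],
  [[-1, 0, 40], [0, 0, 0], 85],
  [[0, 0, 40], [0, 0, 0], 85],
  [[0, 0, 30], [0, 0, 0], 85],
  [[0, 0, 20], [0, 0, 0], 85],
  [[0, 0, 14], [0, 0, 0], 85],
  [[0, 0, 0], [0, 0, 0], 85],
  [[0, 0, 0], [0, 0, 0], 85],
])

```text
clock: 3.85
position: [552.3, 257.1, 26.5]
ee_rot: [-0.586, 0.811, -0.0, 0.001]
contact_force: [0.0, -0.1, 0.6]
gripper_width: 85.1
grasp_force: 0.0
```

send_rows([
  [[0, 0, 0], [0, 0, 0], 66],
  [[0, 0, 0], [0, 0, 0], 62],
  [[0, 0, 0], [0, 0, 0], 60],
  [[0, 0, 0], [0, 0, 0], 55],
  [[0, 0, 0], [0, 0, 0], 55],
  [[0, 0, 0], [0, 0, 0], 55],
  [[0, 0, 0], [0, 0, 0], 55],
  [[0, 0, 0], [0, 0, 0], 55],
])

```text
clock: 4.65
position: [552.6, 258.2, 27.3]
ee_rot: [-0.586, 0.81, -0.0, 0.002]
contact_force: [0.1, -0.1, 5.9]
gripper_width: 64.9
grasp_force: 68.4
```

send_rows([
  [[0, 0, -6], [0, 0, 0], 55],
  [[0, 0, -10], [0, 0, 0], 55],
  [[0, 0, -15], [0, 0, 0], 55],
  [[0, 0, -20], [0, 0, 0], 55],
  [[0, 0, -30], [0, 0, 0], 55],
  [[0, 0, -40], [0, 0, 0], 55],
  [[0, 0, -40], [0, 0, 0], 55],
  [[0, 0, -10], [0, 0, 0], 55],
])

```text
clock: 5.45
position: [553.5, 258.5, 202.3]
ee_rot: [-0.586, 0.81, -0.0, 0.005]
contact_force: [0.8, 0.7, -1.4]
gripper_width: 65.2
grasp_force: 67.7
```

```bash
python3 -c "
from h import *
plan(533,-312,200,109,55,18)"
```

```text
at [553.5 258.5 202.3] yaw 161.8 clk 5.45 grip 65.2 67.70508527755737
[[30.5, -8.8, 0.1], [0, 0, np.float64(0.0512)], 55],[[30.0, -10.4, 0.1], [0, 0, np.float64(0.0512)], 55],[[29.4, -11.9, 0.1], [0, 0, np.float64(0.0512)], 55],[[28.8, -13.4, 0.1], [0, 0, np.float64(0.0512)], 55],[[28.0, -14.8, 0.1], [0, 0, np.float64(0.0512)], 55],[[27.2, -16.3, 0.1], [0, 0, np.float64(0.0512)], 55],[[26.4, -17.6, 0.1], [0, 0, np.float64(0.0512)], 55],[[25.4, -19.0, 0.1], [0, 0, np.float64(0.0512)], 55],
[[24.4, -20.2, 0.1], [0, 0, np.float64(0.0512)], 55],[[23.4, -21.5, 0.1], [0, 0, np.float64(0.0512)], 55],[[22.2, -22.6, 0.1], [0, 0, np.float64(0.0512)], 55],[[21.0, -23.7, 0.1], [0, 0, np.float64(0.0512)], 55],[[19.8, -24.8, 0.1], [0, 0, np.float64(0.0512)], 55],[[18.5, -25.8, 0.1], [0, 0, np.float64(0.0512)], 55],[[17.2, -26.7, 0.1], [0, 0, np.float64(0.0512)], 55],[[15.8, -27.5, 0.1], [0, 0, np.float64(0.0512)], 55],
[[14.4, -28.3, 0.1], [0, 0, np.float64(0.0512)], 55],[[12.9, -29.0, 0.1], [0, 0, np.float64(0.0512)], 55],
```

send_rows([
  [[20, -6, 0], [0, 0, 0.05], 55],
  [[30, -10, 0], [0, 0, 0.05], 55],
  [[30, -12, 0], [0, 0, 0.05], 55],
  [[29, -13, 0], [0, 0, 0.05], 55],
  [[28, -15, 0], [0, 0, 0.05], 55],
  [[28, -16, 0], [0, 0, 0.05], 55],
  [[27, -18, 0], [0, 0, 0.05], 55],
  [[26, -19, 0], [0, 0, 0.05], 55],
])

```text
clock: 6.25
position: [540.0, 10.2, 194.6]
ee_rot: [-0.411, 0.911, 0.001, -0.002]
contact_force: [-0.7, 0.2, -2.1]
gripper_width: 65.1
grasp_force: 67.4
```

send_rows([
  [[25, -20, 0], [0, 0, 0.05], 55],
  [[24, -21, 0], [0, 0, 0.05], 55],
  [[23, -23, 0], [0, 0, 0.05], 55],
  [[21, -24, 0], [0, 0, 0.05], 55],
  [[20, -25, 0], [0, 0, 0.05], 55],
  [[19, -26, 0], [0, 0, 0.05], 55],
  [[17, -27, 0], [0, 0, 0.05], 55],
  [[16, -28, 0], [0, 0, 0.05], 55],
])

```text
clock: 7.05
position: [532.7, -245.6, 194.4]
ee_rot: [-0.222, 0.975, 0.001, -0.002]
contact_force: [0.4, 0.3, -1.6]
gripper_width: 65.1
grasp_force: 67.4
```

```bash
python3 -c "
from h import *
plan(533,-312,200,109,55,3)"
```

```text
at [ 532.7 -245.6  194.4] yaw 115.7 clk 7.05 grip 65.1 67.43272662162781
[[9.5, -20.0, -1.9], [0, 0, np.float64(0.0388)], 55],[[8.7, -20.4, -1.9], [0, 0, np.float64(0.0388)], 55],[[7.9, -20.7, -1.9], [0, 0, np.float64(0.0388)], 55],
```

send_rows([
  [[9, -20, 10], [0, 0, 0.039], 55],
  [[8, -21, 25], [0, 0, 0.039], 55],
  [[8, -20, 30], [0, 0, 0.039], 55],
  [[0, 0, 35], [0, 0, 0], 55],
  [[0, 0, 30], [0, 0, 0], 55],
  [[0, 0, 15], [0, 0, 0], 55],
  [[0, 0, 10], [0, 0, 0], 55],
  [[0, 0, 0], [0, 0, 0], 55],
])

```text
clock: 7.85
position: [534.2, -309.9, 39.0]
ee_rot: [-0.166, 0.986, 0.001, -0.002]
contact_force: [0.2, -0.5, -1.8]
gripper_width: 64.9
grasp_force: 67.5
```

send_rows([
  [[0, 0, 0], [0, 0, 0], 55],
  [[0, 0, 0], [0, 0, 0], 55],
])

```text
clock: 8.05
position: [537.0, -310.4, 42.5]
ee_rot: [-0.167, 0.986, -0.001, 0.001]
contact_force: [0.2, 0.1, -1.7]
gripper_width: 65.0
grasp_force: 67.5
```

```bash
python3 -c "
from h import *
wrist('w3');T=get_image('scene');cv2.imwrite('pics/s3.png',cv2.resize(T[190:350,60:300],None,fx=3,fy=3)[:,:,::-1])
plan(533,-312,24,109,55,3);print(monitor.read_state()['ee_rot'])"
```

```text
at [ 537.  -310.4   42.5] yaw 109.2 clk 8.15 grip 64.8 67.51625776290894
[[1.4, -0.1, 6.2], [0, 0, np.float64(0.0011)], 55],[[1.4, -0.1, 6.2], [0, 0, np.float64(0.0011)], 55],[[1.4, -0.1, 6.2], [0, 0, np.float64(0.0011)], 55],
[-1.66665777e-01  9.86012797e-01 -4.92985065e-04  1.01949406e-03]
```

View pics/s3.png

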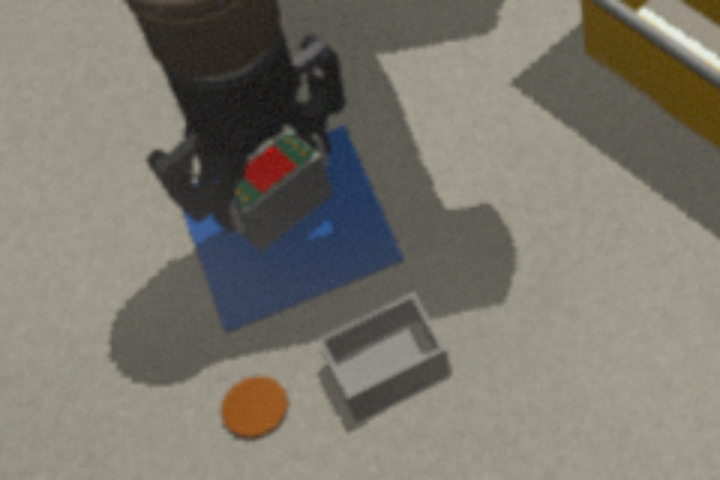

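The scene crop shows the module held upright between the fingers above the blue mat, clear of the shell and lens. I'll lower it gently onto the mat.

send_rows([
  [[3, 0, 8], [0, 0, 0], 55],
  [[0, 0, 6], [0, 0, 0], 55],
  [[0, 0, 3], [0, 0, 0], 55],
  [[0, 0, 1], [0, 0, 0], 55],
  [[0, 0, 0], [0, 0, 0], 55],
  [[0, 0, 0], [0, 0, 0], 55],
])

```text
clock: 8.75
position: [533.7, -311.3, 23.4]
ee_rot: [-0.167, 0.986, -0.0, 0.0]
contact_force: [0.7, -0.3, -1.7]
gripper_width: 65.0
grasp_force: 67.5
```

send_rows([
  [[0, 0, 1], [0, 0, 0], 55],
  [[0, 0, 1], [0, 0, 0], 55],
  [[0, 0, 0.5], [0, 0, 0], 55],
  [[0, 0, 0.5], [0, 0, 0], 55],
  [[0, 0, 0], [0, 0, 0], 55],
  [[0, 0, 0], [0, 0, 0], 55],
])

```text
clock: 9.35
position: [533.6, -311.2, 21.4]
ee_rot: [-0.167, 0.986, -0.0, 0.0]
contact_force: [-2.2, 2.5, 5.5]
gripper_width: 65.1
grasp_force: 68.4
```

send_rows([
  [[0, 0, 0], [0, 0, 0], 67],
  [[0, 0, 0], [0, 0, 0], 70],
  [[0, 0, 0], [0, 0, 0], 75],
  [[0, 0, 0], [0, 0, 0], 80],
  [[0, 0, 0], [0, 0, 0], 85],
  [[0, 0, 0], [0, 0, 0], 85],
  [[0, 0, 0], [0, 0, 0], 85],
])

```text
clock: 10.05
position: [533.5, -311.2, 20.2]
ee_rot: [-0.167, 0.986, 0.0, -0.0]
contact_force: [-0.1, 0.1, -0.7]
gripper_width: 85.2
grasp_force: 0.0
```

send_rows([
  [[0, 0, -15], [0, 0, 0], 85],
  [[0, 0, -25], [0, 0, 0], 85],
  [[0, 0, -35], [0, 0, 0], 85],
  [[0, 0, -40], [0, 0, 0], 85],
  [[0, 0, -30], [0, 0, 0], 85],
  [[0, 0, -10], [0, 0, 0], 85],
  [[0, 0, 0], [0, 0, 0], 85],
  [[0, 0, 0], [0, 0, 0], 85],
])

```text
clock: 10.85
position: [532.6, -310.7, 173.7]
ee_rot: [-0.166, 0.986, 0.001, -0.001]
contact_force: [-0.2, 0.7, -0.1]
gripper_width: 84.8
grasp_force: 0.0
```

```bash
python3 - <<'E'
from h import *
c,im=wrist("w4");h=hsv(im)
for b in blobs(red(h),60): print("red",cv2.minAreaRect(b)[0],rect(c,b,54))
plan(533,-312,175,199,85,13)
E
```

```text
red (278.0, 207.5) ((534.7725219726562, -311.2320861816406), (20.74752426147461, 28.171974182128906), 19.139402389526367)
at [ 532.4 -310.7  173.2] yaw 109.2 clk 10.9 grip 85.0 0.0
[[-0.0, -0.1, -0.1], [0, 0, np.float64(-0.1206)], 85],[[-0.0, -0.1, -0.1], [0, 0, np.float64(-0.1206)], 85],[[0.0, -0.1, -0.1], [0, 0, np.float64(-0.1206)], 85],[[0.0, -0.1, -0.1], [0, 0, np.float64(-0.1206)], 85],[[0.0, -0.1, -0.1], [0, 0, np.float64(-0.1206)], 85],[[0.1, -0.1, -0.1], [0, 0, np.float64(-0.1206)], 85],[[0.1, -0.1, -0.1], [0, 0, np.float64(-0.1206)], 85],[[0.1, -0.1, -0.1], [0, 0, np.float64(-0.1206)], 85],
[[0.1, -0.1, -0.1], [0, 0, np.float64(-0.1206)], 85],[[0.1, -0.1, -0.1], [0, 0, np.float64(-0.1206)], 85],[[0.1, -0.1, -0.1], [0, 0, np.float64(-0.1206)], 85],[[0.1, -0.0, -0.1], [0, 0, np.float64(-0.1206)], 85],[[0.1, -0.0, -0.1], [0, 0, np.float64(-0.1206)], 85],
```

View pics/w4.png

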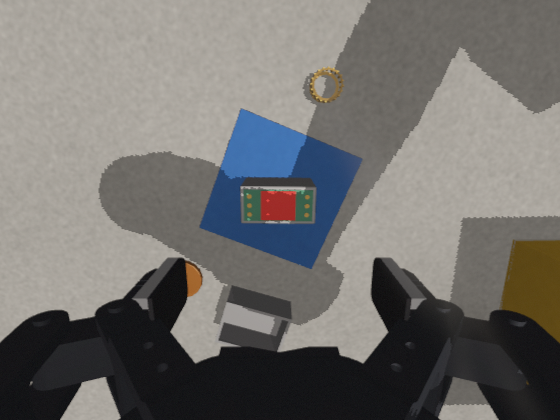

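The reject stands upright on the mat, with its plate centred at (278,206) and aligned with the tool. The loose parts are undisturbed. Next I'll turn 90° and regrip it by its long faces.

send_rows([
  [[0, 0, 0], [0, 0, -0.121], 85],
  [[0, 0, 0], [0, 0, -0.121], 85],
  [[0, 0, 0], [0, 0, -0.121], 80],
  [[0, 0, 0], [0, 0, -0.121], 75],
  [[0, 0, 0], [0, 0, -0.121], 70],
  [[0, 0, 0], [0, 0, -0.121], 65],
  [[0, 0, 0], [0, 0, -0.121], 65],
  [[0, 0, 0], [0, 0, -0.121], 65],
])

```text
clock: 11.7
position: [532.5, -310.8, 172.9]
ee_rot: [-0.608, 0.794, 0.002, -0.001]
contact_force: [0.4, 0.6, 0.1]
gripper_width: 65.3
grasp_force: 0.0
```

send_rows([
  [[0, 0, 0], [0, 0, -0.121], 65],
  [[0, 0, 0], [0, 0, -0.121], 65],
  [[0, 0, 0], [0, 0, -0.121], 65],
  [[0, 0, 0], [0, 0, -0.121], 65],
  [[0, 0, 0], [0, 0, -0.119], 65],
  [[0, 0, 0], [0, 0, 0], 65],
  [[0, 0, 0], [0, 0, 0], 65],
])

```text
clock: 12.4
position: [532.9, -311.0, 173.8]
ee_rot: [0.814, -0.58, -0.001, 0.0]
contact_force: [-0.4, 0.2, -0.5]
gripper_width: 65.1
grasp_force: 0.0
```

```bash
python3 - <<'E'
from h import *
c,im=wrist("w5");h=hsv(im)
for b in blobs(red(h),60): print("red",cv2.minAreaRect(b)[0],rect(c,b,54))
plan(534.5,-311,26,199.2,65,5)
E
```

```text
at [ 533.  -311.1  174.1] yaw -160.9 clk 12.45 grip 64.9 0.0
[[0.1, -0.3, 29.6], [0, 0, np.float64(-0.0004)], 65],[[0.1, -0.3, 29.6], [0, 0, np.float64(-0.0004)], 65],[[0.1, -0.3, 29.6], [0, 0, np.float64(-0.0004)], 65],[[0.1, -0.3, 29.6], [0, 0, np.float64(-0.0004)], 65],[[0.1, -0.3, 29.6], [0, 0, np.float64(-0.0004)], 65],
```

send_rows([
  [[0.5, -1.5, 25], [0, 0, 0], 65],
  [[0, 0, 40], [0, 0, 0], 65],
  [[0, 0, 40], [0, 0, 0], 65],
  [[0, 0, 25], [0, 0, 0], 65],
  [[0, 0, 12], [0, 0, 0], 65],
  [[0, 0, 6], [0, 0, 0], 65],
  [[0, 0, 0], [0, 0, 0], 65],
  [[0, 0, 0], [0, 0, 0], 65],
])

```text
clock: 13.25
position: [536.1, -311.6, 28.8]
ee_rot: [0.815, -0.579, 0.001, -0.0]
contact_force: [-0.1, -0.2, 0.8]
gripper_width: 64.7
grasp_force: 0.0
```

send_rows([
  [[0, 0, 0], [0, 0, 0], 45],
  [[0, 0, 0], [0, 0, 0], 40],
  [[0, 0, 0], [0, 0, 0], 36],
  [[0, 0, 0], [0, 0, 0], 32],
  [[0, 0, 0], [0, 0, 0], 25],
  [[0, 0, 0], [0, 0, 0], 25],
  [[0, 0, 0], [0, 0, 0], 25],
  [[0, 0, 0], [0, 0, 0], 25],
])

```text
clock: 14.05
position: [535.2, -311.3, 28.2]
ee_rot: [0.815, -0.579, 0.0, 0.0]
contact_force: [-2.3, 0.4, 5.7]
gripper_width: 33.0
grasp_force: 59.5
```

send_rows([
  [[0, 0, -8], [0, 0, 0], 25],
  [[0, 0, -20], [0, 0, 0], 25],
  [[0, 0, -35], [0, 0, 0], 25],
  [[0, 0, -40], [0, 0, 0], 25],
  [[0, 0, -40], [0, 0, 0], 25],
  [[0, 0, -40], [0, 0, 0], 25],
  [[0, 0, -25], [0, 0, 0], 25],
  [[0, 0, -10], [0, 0, 0], 25],
])

```text
clock: 14.85
position: [536.0, -311.5, 248.4]
ee_rot: [0.815, -0.579, 0.003, -0.001]
contact_force: [0.4, -0.5, -2.4]
gripper_width: 33.1
grasp_force: 59.9
```

```bash
python3 - <<'E'
from h import *
plan(556,14,245,199.3,25,10)
E
```

```text
at [ 536.  -311.5  248.4] yaw -160.8 clk 14.85 grip 33.1 59.86008882522583
[[-30.1, -12.6, 0.3], [0, 0, np.float64(-0.0002)], 25],[[-30.1, -12.6, 0.3], [0, 0, np.float64(-0.0002)], 25],[[-30.1, -12.6, 0.3], [0, 0, np.float64(-0.0002)], 25],[[-30.1, -12.6, 0.3], [0, 0, np.float64(-0.0002)], 25],[[-30.1, -12.6, 0.3], [0, 0, np.float64(-0.0002)], 25],[[-30.1, -12.6, 0.3], [0, 0, np.float64(-0.0002)], 25],[[-30.1, -12.6, 0.3], [0, 0, np.float64(-0.0002)], 25],[[-30.1, -12.6, 0.3], [0, 0, np.float64(-0.0002)], 25],
[[-30.1, -12.6, 0.3], [0, 0, np.float64(-0.0002)], 25],[[-30.1, -12.6, 0.3], [0, 0, np.float64(-0.0002)], 25],
```

send_rows([
  [[-20, -8, 0], [0, 0, 0], 25],
  [[-30, -13, 0], [0, 0, 0], 25],
  [[-35, -15, 0], [0, 0, 0], 25],
  [[-40, -16, 0], [0, 0, 0], 25],
  [[-40, -17, 0], [0, 0, 0], 25],
  [[-40, -17, 0], [0, 0, 0], 25],
  [[-35, -15, 0], [0, 0, 0], 25],
  [[-30, -12, 0], [0, 0, 0], 25],
])

```text
clock: 15.65
position: [552.0, -16.9, 243.4]
ee_rot: [0.815, -0.579, -0.001, 0.001]
contact_force: [1.1, 0.1, -1.9]
gripper_width: 33.2
grasp_force: 59.9
```

send_rows([
  [[-20, -8, 0], [0, 0, 0], 25],
  [[-11, -5, 0], [0, 0, 0], 25],
  [[0, 0, 0], [0, 0, 0], 25],
  [[0, 0, 0], [0, 0, 0], 25],
  [[0, 0, 0], [0, 0, 0], 25],
])

```text
clock: 16.15
position: [554.8, 13.5, 244.9]
ee_rot: [0.815, -0.58, -0.0, 0.0]
contact_force: [-0.0, -0.5, -2.1]
gripper_width: 32.9
grasp_force: 59.9
```

```bash
python3 - <<'E'
from h import *
c,im=wrist("w6");T=get_image("top");cv2.imwrite("pics/t6.png",T[:,:,::-1])
plan(556,14,245,199.3,25,1)
E
```

```text
at [555.   13.5 245.2] yaw -160.9 clk 16.25 grip 33.1 59.86317694187164
[[-0.1, -1.1, 0.2], [0, 0, np.float64(-0.0034)], 25],
```

View pics/w6.png

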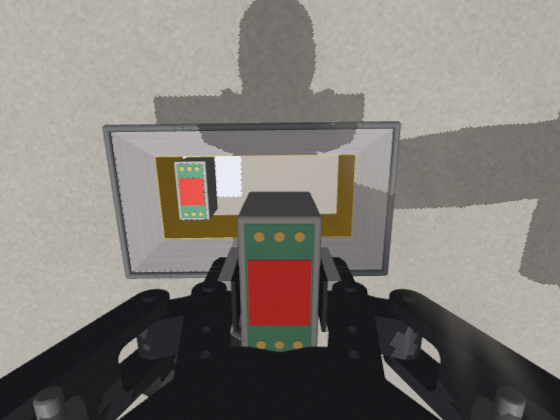

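The view shows the funnel rim corners at about (105,127), (400,123), (387,275) and (127,277). The trough top edge is at (156,156), (355,154), (352,236) and (165,238), the earlier reject at (192,191), and the held module is upright and aligned with the trough.

```bash
python3 - <<'E'
from h import *
c,im=load("w6")
def q(n,px,z):
    P=plane(c,px,z)[:,:2];m=P.mean(0);u=P[0]+P[3]-P[1]-P[2];a=np.arctan2(u[1],u[0])
    print(n,m.round(1),np.degrees(a).round(2),[np.linalg.norm(P[i]-P[i-1]).round(1) for i in range(4)]);return m,a
for n,px,z in(("rim",[(105,127),(400,123),(387,275),(127,277)],120),("trough",[(156,156.5),(355,153.5),(352,236),(165,238)],90)):
    m,a=q(n,px,z); print(" space",m-19.5*np.array([np.cos(a),np.sin(a)]))
m,a=q("earlier",[(175.5,163),(207,162),(208.5,219),(179.5,220)],55);print(" space",m-92.5*np.array([np.cos(np.radians(19.3)),np.sin(np.radians(19.3))]))
h=hsv(im)
for b in blobs(red(h),60): print(cv2.minAreaRect(b))
m,a=q("held red (z~271)",[(248,260),(312,260),(314,326),(246,326)],245-24+50)
E
```

```text
rim [574.6  21.3] 19.73 [np.float64(137.2), np.float64(245.1), np.float64(138.4), np.float64(246.2)]
 space [556.24215711  14.71488835]
trough [574.8  20.9] 19.87 [np.float64(82.0), np.float64(188.5), np.float64(82.7), np.float64(190.1)]
 space [556.47017995  14.23007148]
earlier [642.9  46. ] 21.05 [np.float64(63.4), np.float64(33.6), np.float64(63.4), np.float64(32.5)]
 space [555.60787132  15.46008912]
((279.0, 292.0), (62.0, 64.0), 0.0)
held red (z~271) [554.   14.2] 19.1 [np.float64(30.9), np.float64(26.0), np.float64(30.9), np.float64(29.4)]
```

send_rows([
  [[-0.5, -1.5, 15], [0, 0, -0.012], 25],
  [[0, 0, 30], [0, 0, 0], 25],
  [[0, 0, 30], [0, 0, 0], 25],
  [[0, 0, 20], [0, 0, 0], 25],
  [[0, 0, 10], [0, 0, 0], 25],
  [[0, 0, 0], [0, 0, 0], 25],
  [[0, 0, 0], [0, 0, 0], 25],
])

```text
clock: 16.95
position: [557.2, 15.3, 141.4]
ee_rot: [0.819, -0.574, 0.001, -0.001]
contact_force: [0.8, 0.4, -1.7]
gripper_width: 32.9
grasp_force: 59.9
```

```bash
python3 -c "
from h import *
plan(556.3,14.5,50,199.8,25,1)"
```

```text
at [557.2  15.3 141.4] yaw -160.1 clk 16.95 grip 32.9 59.93363320827484
[[0.4, 1.1, 91.4], [0, 0, np.float64(0.0014)], 25],
```

send_rows([
  [[0, 1, 15], [0, 0, 0], 25],
  [[0, 0, 20], [0, 0, 0], 25],
  [[0, 0, 20], [0, 0, 0], 25],
  [[0, 0, 18], [0, 0, 0], 25],
  [[0, 0, 14], [0, 0, 0], 25],
  [[0, 0, 8], [0, 0, 0], 25],
  [[0, 0, 4], [0, 0, 0], 25],
  [[0, 0, 0], [0, 0, 0], 25],
])

```text
clock: 17.75
position: [555.9, 15.2, 41.8]
ee_rot: [0.819, -0.574, 0.0, -0.0]
contact_force: [0.1, 0.7, -2.0]
gripper_width: 33.0
grasp_force: 60.0
```

send_rows([
  [[0, 0, 0], [0, 0, 0], 25],
  [[0, 0, 0], [0, 0, 0], 25],
])

```text
clock: 17.95
position: [556.0, 15.3, 42.2]
ee_rot: [0.819, -0.574, 0.001, -0.001]
contact_force: [-0.5, 0.2, -2.0]
gripper_width: 32.8
grasp_force: 60.0
```

Nothing touched on the way down. I'll feel for the floor, expected at about z = 29.

send_rows([
  [[0, 0, 4], [0, 0, 0], 25],
  [[0, 0, 4], [0, 0, 0], 25],
  [[0, 0, 2], [0, 0, 0], 25],
  [[0, 0, 1], [0, 0, 0], 25],
  [[0, 0, 0], [0, 0, 0], 25],
  [[0, 0, 0], [0, 0, 0], 25],
])

```text
clock: 18.55
position: [555.5, 15.1, 30.3]
ee_rot: [0.819, -0.574, 0.0, -0.0]
contact_force: [-0.7, -0.3, -2.8]
gripper_width: 32.9
grasp_force: 60.0
```

send_rows([
  [[0, 0, 1], [0, 0, 0], 25],
  [[0, 0, 0.5], [0, 0, 0], 25],
  [[0, 0, 0], [0, 0, 0], 25],
])

```text
clock: 18.85
position: [555.5, 15.2, 29.2]
ee_rot: [0.819, -0.574, 0.0, -0.0]
contact_force: [-1.4, 1.0, 1.5]
gripper_width: 33.0
grasp_force: 60.3
```

send_rows([
  [[0, 0, 0.5], [0, 0, 0], 25],
  [[0, 0, 0], [0, 0, 0], 35],
  [[0, 0, 0], [0, 0, 0], 40],
  [[0, 0, 0], [0, 0, 0], 48],
  [[0, 0, 0], [0, 0, 0], 55],
  [[0, 0, 0], [0, 0, 0], 58],
  [[0, 0, 0], [0, 0, 0], 58],
  [[0, 0, 0], [0, 0, 0], 58],
])

```text
clock: 19.65
position: [555.4, 15.1, 28.3]
ee_rot: [0.819, -0.574, -0.0, 0.0]
contact_force: [0.5, -0.1, 0.6]
gripper_width: 58.1
grasp_force: 0.0
```

send_rows([
  [[0, 0, -8], [0, 0, 0], 58],
  [[0, 0, -15], [0, 0, 0], 58],
  [[0, 0, -25], [0, 0, 0], 58],
  [[0, 0, -35], [0, 0, 0], 58],
  [[0, 0, -40], [0, 0, 0], 58],
  [[0, 0, -40], [0, 0, 0], 58],
  [[0, 0, -30], [0, 0, 0], 58],
  [[0, 0, -15], [0, 0, 0], 58],
])

```text
clock: 20.45
position: [556.5, 15.2, 240.8]
ee_rot: [0.819, -0.574, 0.002, -0.002]
contact_force: [0.3, -0.0, -0.4]
gripper_width: 58.0
grasp_force: 0.0
```

send_rows([
  [[30, 0, -20], [0, 0, 0], 58],
  [[30, 0, -20], [0, 0, 0], 58],
  [[0, 0, 0], [0, 0, 0], 58],
  [[0, 0, 0], [0, 0, 0], 58],
])

```text
clock: 20.85
position: [575.6, -41.6, 276.8]
ee_rot: [0.818, -0.575, 0.0, -0.0]
contact_force: [-0.8, 0.0, -1.3]
gripper_width: 57.9
grasp_force: 0.0
```

```bash
python3 -c "
from h import *
wrist('w7');s=monitor.read_state();print(s['clock'],s['position'],s['joint_vel'].round(3))"
```

```text
20.9 [575.13640979 -41.19040677 275.99203276] [ 0.015  0.006 -0.017  0.001  0.002  0.002]
```

View pics/w7.png

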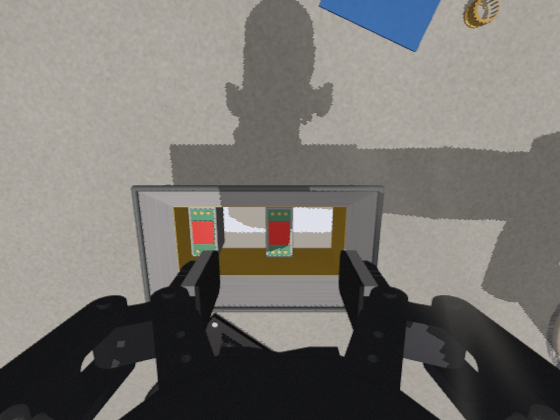

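The reject stands upright and crosswise at (279,232), parallel to the earlier reject at (203,232). The gripper is empty and clear, so I'll hand in.

```bash
python3 -c "
from bench import job_done
print(job_done())"
```

```text
the job is handed in; nothing more can be done
None
```

I stood the reject on the blue mat, let go and regripped it by its long faces, then left it standing crosswise on the bin floor; I handed the job in at about 21 s, and the result isn't shown to me.

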